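Close the balance's draught shield and tare it

TASK

A weighing dish is on the balance and its draught shield stands open. Push the top panel and the side door fully shut by their tabs with the fingertips, and only then press the long tare key fully down with a fingertip and let it come up again. Do not press the round on/off key, leave the dish in its place, and do not move or lift the other things on the bench.

Things in the scene. Friction and masses are not known exactly. Their poses are not given: they have to be found in the camera images.
- balance: laboratory balance, fixed. White body 300 x 210 mm, flat deck at 55 mm. Origin on the bench, below the body (body x -155 to +145 mm); x points to its back (away from the keys), y to its side door, z up. On it a chamber of clear panes in aluminium frames, x -32 to +132, y -101 to +101 mm, with a sliding top panel and a sliding door on its +y side; in front of it a dark display and two keys.
- top_panel (a joint): how far the chamber's clear top panel stands open, m: 0 = shut, grows as it slides back (balance +x), at most 0.10. It has a hard stop at 0, slides with about 2 N of friction and stays where it is left. The upper face of the panel is 172 mm above the bench.
- top_tab (a point): middle of the upper edge of the grey upright tab on the top panel, which travels with it. The tab is 8 mm thick (balance x), 70 mm wide (balance y), stands 26 mm above the panel; its upper edge is 198 mm above the bench. With the panel shut the tab is at balance x -10, y 0 mm.
- side_door (a joint): how far the chamber's clear side door (on its +y side) stands open, m: 0 = shut, grows as it slides back (balance +x), at most 0.10. Hard stop at 0, about 2 N of friction, stays where it is left. Its outer face lies at balance y +108 mm.
- door_tab (a point): middle of the upper edge of the grey tab on the side door, which travels with it. The tab is a plate 8 mm thick (balance x) that stands out 38 mm from the door (balance y 108 to 146 mm) and is 52 mm tall, from 110 to 162 mm above the bench. With the door shut it is at balance x -15, y +127 mm.
- tare_key (a joint): how far the tare key is pressed, m: 0 = up, 0.005 = fully down. Sprung: needs about 2 N to start and 5 N to go fully down; comes up by itself when released.
- tare_top (a point): middle of the top of the tare key, the long bar-shaped white key, 56 mm (balance y) x 20 mm, its top 69 mm above the bench (14 mm above the deck) when up. It lies in front of the display, either left or right of the middle.
- power_key (a joint): how far the on/off key is pressed, m: 0 = up, 0.005 = fully down. Sprung like the tare key.
- power_top (a point): middle of the top of the on/off key, the small round white key, 20 mm across, 100 mm from the tare key, same height. Not to be pressed.
- dish: white porcelain weighing dish, 68 mm across, 26 mm tall, standing on the steel pan in the chamber; origin under its middle, on the pan (69 mm above the bench).
- jar: small amber glass jar with a cap, 42 mm across, 55 mm tall, standing beside the balance's side door; origin under its middle.
- beaker: glass beaker, 66 mm across, 85 mm tall, on the other side of the balance (its -y side); origin under its middle.
- scoop: green plastic spoon, 150 mm long, lying along the balance's +y side, beyond the jar; origin under it.
- marker: white felt pen, 130 mm long, 13 mm thick, lying on the bench; origin under its middle.
- rack: white test-tube rack, 65 x 170 mm and 58 mm tall, three glass tubes in it reach 119 mm; origin under its middle.
- bowl: white porcelain bowl, 90 mm across, 45 mm tall, in the blue tray; origin under its middle.
Not all that is in view belongs to the job. Leave any brown or yellow look-alike of the dish alone.

How it is judged:
By the outcome, as a careful person would: the job done as asked, in the order asked, and still so for the second after the job is handed in, with the robot touching nothing.
It also fails if it takes over 53 s, if anything falls off the work surface, if the arm or the gripper's body presses on something with over 40 N, if the wrist force passes 120 N, or if a joint passes its speed limit or range.

ROBOT

A 6-joint arm with a two-finger parallel gripper is mounted at the origin on the work surface. World frame = base frame: x ahead of the robot, y to its left, z up, the work surface at z = 0. Lengths are in m, angles in rad, forces in N, time in s.
With the tool pointing down it reaches from about 0.325 to 0.9 m from the base axis. Payload 6.1 kg.
Tool frame: the origin (TCP) lies between the finger pads; the fingertips stand 22 mm ahead of it and the grasp point (between the pads) lies 3 mm ahead of it (bot.nose_length is the distance from the TCP to the fingertips, in m); z points along the fingers, y is the direction in which the jaws open and shut (so a half turn about z gives the same grasp; the last joint's range is limited). The gripper opens to 87 mm and grips with 3 to 60 N. Pads are 19 mm wide; open, the fingers measure 117 mm over their backs; the gripper's body (75 mm by 190 mm) begins 51 mm behind the grasp point.
Start: joints at [-1.459, 0.22, 1.526, -0, 1.395, -0.126], TCP at [0.147, -0.607, 0.245] pointing down, gripper open.
Joint ranges: [-2.98, 2.98], [-0.91, 2.08], [0.09, 2.57], [-1.24, 4.39], [0.2, 2.65], [-2.68, 2.68]. Speed limits (rad/s): [2.57, 2.57, 3.01, 3.14, 3.14, 3.14].

INTERFACE

Orientations are given as [roll, pitch, yaw] about the fixed x, y, z axes, in that order (R = Rz(yaw) Ry(pitch) Rx(roll)).
In Python, from bench import bot, viewer, job_done, look_for gives the robot as it stands.
- The arm moves only by the tool send_rows, never from a script. Its argument "commands" is a list of rows, each a list of 2 entries, a list of its own where there are three numbers: the shift along the tool's x, y, z each as a share of 0.5 m, from -1 to 1, then the turn, a rotation vector about the tool's x, y, z each as a share of 60 degrees, from -1 to 1. In form: [[[x, y, z], [wx, wy, wz]], ...]. A call has 1 to 12 rows; each row is the pose to reach, as a shift and turn from the pose commanded when the call began, along the tool's axes at that moment; what a row does not reach only later rows make up. A row lasts 1/12 s, in which the tool goes at most 41.7 mm and 7.16 degrees, less where a joint would pass 70% of its speed; a pose out of reach is approached as far as the arm can. A call with a number of a shift or a turn outside -1 to 1 is refused whole. A call with a gripper value outside its range is refused whole. "gripper" is the opening in per cent of the stroke, from 0 (shut) to 100 (fully open), set as the call begins (left out, the last holds). The fingers move at their own pace and stop on an object; "grip_force" is the grip in N (left out, the last holds). Time passes only in rows, so rows that repeat a pose let the fingers close. It gives the time, the measured TCP pose, the force and the opening at its end, in the units of the state.
- bot.observe(): the state, without advancing time (a new reading comes with each control period).
- viewer.capture(name): name is "side" or "top"; returns a dict with "pixels" (420x560x3 uint8, red, green, blue), "z_map" (420x560 float32, m along the optical axis (not along the pixel's ray), 0 where there is no reading), "vfov" (degrees; the focal length in pixels is half the picture's height over the tangent of half this angle, whatever the lens; pixels are square), "cx", "cy" (the principal point, pixels), "R" (3x3) and "t" (3): a world point X has camera coordinates R X + t. Camera axes: x right, y down, z forward; pixel columns grow to the right and rows downward; lengths in m; the calibration is good to about 2 mm. A picture is of the moment at which its call begins.
- job_done(): hands the job in, once; it reports no verdict.
Trained networks look in a picture, given as the dict that the camera call returned (one of the last four; its "shot" number tells which), for a name from the list of things; names that differ only in an ending like _2 or _b are one class to them, and where a whole thing is asked for, a point or a joint stands for the part that bears it (a point fixed in the world has none). Each returns a list of dicts, best first, with "confidence" (0 to 1); they miss things now and then, are a little off and sometimes report something else, mostly with a low value. They report only what shows in the picture. A call takes as long as a camera call. They do not tell look-alikes from the thing itself.
- look_for(picture, query): "xy" ([column, row] in pixels, amid what is visible of it).
The state is a dict: "clock": time; "qpos": joint angles; "qvel": joint speeds; "tau": joint torques, N m; "tool_pos": TCP position; "orientation": TCP orientation; "wrist_force": force on the tool from outside, world axes, zero at the start; "wrist_torque": the same for the moment, N m; "gripper_width": finger opening in m.
Only numpy, scipy, OpenCV 4.12 (cv2) and the standard library are available. Lean on these libraries where they do the work, as an engineer would, in place of code of your own. Each camera call takes 0.05 s, during which the arm holds its last target. There are 200 camera calls.

## Working session

There is one attempt and no reset: what is moved stays moved. The work goes in short steps, Python scripts to look and compute and a tool call to move; the robot and the scene stay as the last step left them, time stands still between calls to the robot, and variables do not carry over. Pictures are saved under pics/ and viewed, about 8 in all and at most 12, crops included, and the job is handed in when it is done.

Besides the shell and the picture viewer there is one more tool, called after "Call:" by a JSON object that holds its "fn" and its "kwargs", one argument or row to a line. send_rows: Moves the arm, as the interface text tells. Its arguments: {"type":"object","properties":{"commands":{"type":"array","items":{"type":"array"}},"gripper":{"type":"number"},"grip_force":{"type":"number"}},"required":["commands"]}

```bash
mkdir -p pics
cat > h.py <<'E'
import numpy as np, cv2
from bench import bot, viewer, job_done, look_for
def f(p): return 210/np.tan(np.radians(p["vfov"]/2))
def w(p,uv,z=None):
    u,v=uv; R=np.array(p["R"]);t=np.array(p["t"])
    d=np.array([(u-p["cx"])/f(p),(v-p["cy"])/f(p),1.])
    if z is None:
        return R.T@(d*p["z_map"][int(round(v)),int(round(u))]-t)
    o=-R.T@t; r=R.T@d; return o+r*(z-o[2])/r[2]
def pix(p,X):
    c=np.array(p["R"])@np.array(X)+np.array(p["t"]); return c[:2]/c[2]*f(p)+[p["cx"],p["cy"]]
def save(p,n,box=None,s=1):
    im=p["pixels"][:,:,::-1]
    if box: im=im[box[1]:box[3],box[0]:box[2]]
    cv2.imwrite("pics/"+n,cv2.resize(im,None,fx=s,fy=s,interpolation=cv2.INTER_CUBIC))
E
python3 - <<'E'
from h import *
print(bot.observe())
for n in("top","side"):
    p=viewer.capture(n); save(p,n+"1.png",None,1.4); print(n,p["vfov"],-np.array(p["R"]).T@p["t"])
    for q,z in dict(balance=None,top_tab=.198,door_tab=.162,tare_top=.069,power_top=.069,dish=.095,jar=.055,beaker=.085,scoop=.01,marker=.013,rack=.1,bowl=.05).items():
        for r in look_for(p,q)[:3]: print(q,np.round(r["xy"]),round(r["confidence"],2),np.round(w(p,r["xy"]),3),None if z is None else np.round(w(p,r["xy"],z),3))
E
```

```text
{'clock': 0.0, 'qpos': array([-1.45906959e+00,  2.21258127e-01,  1.52762355e+00, -1.99064108e-05,
        1.39468889e+00, -1.26112642e-01]), 'qvel': array([ 0.00048247,  0.00143717, -0.00083346,  0.00191742,  0.00021303,
        0.00016635]), 'tau': array([-2.62606063e-04, -4.94614756e+01, -3.87371850e+01,  6.98196539e-02,
        5.71835053e-02, -1.41228807e-04]), 'tool_pos': array([ 0.1471689 , -0.60682489,  0.24341081]), 'orientation': array([-3.13962799e+00, -2.29342464e-04,  2.37842662e-01]), 'wrist_force': array([-0.5545638 ,  0.63064957,  0.25216354]), 'wrist_torque': array([ 0.03030763, -0.0138783 ,  0.00721577]), 'gripper_width': 0.08730425501639154}
top 46.32313088954858 [ 0.42383212 -0.03368172  1.40069702]
balance [302. 189.] 0.55 [ 0.638 -0.1    0.078] None
top_tab [296. 157.] 0.82 [ 0.705 -0.081  0.171] [ 0.698 -0.08   0.198]
top_tab [293. 257.] 0.52 [ 0.453 -0.073  0.067] [ 0.45  -0.069  0.198]
door_tab [254. 195.] 0.6 [0.612 0.028 0.154] [0.61  0.027 0.162]
tare_top [293. 257.] 0.58 [ 0.453 -0.072  0.067] [ 0.453 -0.072  0.069]
dish [351. 126.] 0.89 [ 0.832 -0.251  0.
[... 1109 characters left out ...]
.369 0.472 0.015] [0.401 0.42  0.069]
dish [297. 317.] 0.95 [ 0.814 -0.247  0.008] [ 0.833 -0.278  0.095]
dish [335. 272.] 0.5 [ 0.82  -0.044  0.009] [ 0.839 -0.09   0.095]
dish [270. 231.] 0.36 [ 0.589 -0.094  0.093] [ 0.589 -0.095  0.095]
jar [245. 213.] 0.37 [ 0.462 -0.078  0.068] [ 0.455 -0.071  0.055]
beaker [244. 275.] 0.83 [ 0.602 -0.246  0.029] [ 0.624 -0.267  0.085]
scoop [295. 201.] 0.59 [0.54  0.109 0.015] [0.537 0.113 0.01 ]
rack [170. 309.] 0.76 [ 0.512 -0.478  0.049] [ 0.537 -0.487  0.1  ]
rack [243. 275.] 0.35 [ 0.598 -0.249  0.033] [ 0.626 -0.273  0.1  ]
rack [300. 201.] 0.29 [0.62  0.021 0.161] [0.592 0.062 0.1  ]
bowl [314. 127.] 0.53 [0.369 0.471 0.032] [0.38  0.453 0.05 ]
```

View pics/top1.png

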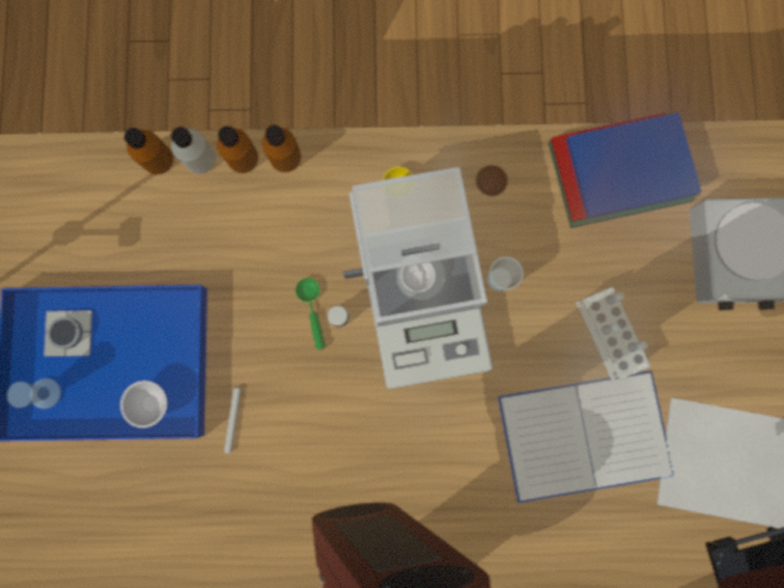

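Run:
```python
from h import *
p=viewer.capture("top"); save(p,"top2.png",(200,110,380,290),4.4)
# height-banded point extraction
H,W=p["z_map"].shape
v,u=np.mgrid[:H,:W]; d=np.stack([(u-p["cx"])/f(p),(v-p["cy"])/f(p),np.ones((H,W))],-1)*p["z_map"][...,None]
X=(d-np.array(p["t"]))@np.array(p["R"])
reg=(X[...,0]>.35)&(X[...,0]<.85)&(X[...,1]>-.3)&(X[...,1]<.12)&(p["z_map"]>0)
for a,b in((.18,.22),(.05,.058),(.062,.075)):
    m=(reg&(X[...,2]>a)&(X[...,2]<b)).astype(np.uint8)
    n,L,s,c=cv2.connectedComponentsWithStats(m)
    for i in range(1,n):
        if s[i,4]>8:
            P=X[L==i]; r=cv2.minAreaRect(P[:,:2].astype(np.float32)*1000); print(a,s[i,4],np.round(c[i]),P.mean(0).round(3),[np.round(k,1) for k in r])
```

```text
0.18 116 [300. 178.] [ 0.647 -0.091  0.195] [array([647.8, -91.5]), array([ 8.8, 69.3]), np.float64(9.2)]
0.05 1185 [302. 206.] [ 0.592 -0.102  0.055] [array([ 599.1, -101.2]), array([ 90.4, 188.7]), np.float64(9.5)]
0.05 16 [366. 190.] [ 0.634 -0.279  0.055] [array([ 634.6, -277.9]), array([35.2,  7.2]), np.float64(47.4)]
0.05 121 [241. 225.] [0.543 0.068 0.054] [array([543.3,  67.4]), array([36. , 33.7]), np.float64(88.7)]
0.05 2628 [310. 248.] [ 0.478 -0.12   0.054] [array([ 478.7, -119.6]), array([127.8, 209.2]), np.float64(9.3)]
0.062 29 [365. 188.] [ 0.639 -0.274  0.07 ] [array([ 637.8, -273.2]), array([44.1, 12.3]), np.float64(59.9)]
0.062 343 [304. 202.] [ 0.603 -0.106  0.068] [array([606.1, -99.7]), array([70.6, 96.1]), np.float64(10.1)]
0.062 56 [298. 196.] [ 0.618 -0.09   0.073] [array([618.9, -88.7]), array([31.9, 25.3]), np.float64(6.7)]
0.062 47 [329. 249.] [ 0.474 -0.171  0.067] [array([ 474.6, -171.7]), array([22.8, 20.2]), np.float64(43.7)]
0.062 157 [293. 256.] [ 0.457 -0.073  0.068] [array([457.8, -72.5]), array([23.6, 55.9]), np.float64(13.9)]
```

View pics/top2.png

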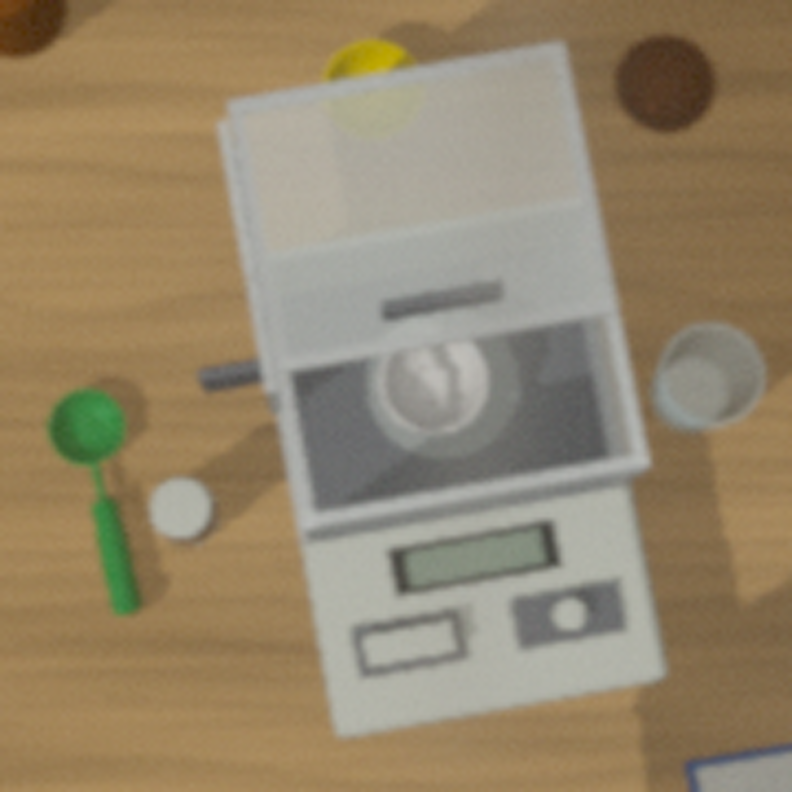

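The pictures show the top tab at about (300,178) px, the door tab at (254,195), the tare bar at (293,256) and the round key at (329,249). The last two also separate by shape: the bar is 56 x 24 mm and the round key about 21 mm, 100 mm apart. The balance yaw is about 9.4° and its origin about (0.5685, -0.105). Both panels are open 80–90 mm. I'll close the fingers, align with the balance and travel high.

Call:
{"fn": "send_rows", "kwargs": {
  "commands": [
    [[0.63, -0.38, -0.04], [0, 0, 0.07]],
    [[0.63, -0.38, -0.04], [0, 0, 0.07]],
    [[0.63, -0.38, -0.04], [0, 0, 0.07]],
    [[0.63, -0.38, -0.04], [0, 0, 0.07]],
    [[0.63, -0.38, -0.04], [0, 0, 0.07]],
    [[0.63, -0.38, -0.04], [0, 0, 0.07]],
    [[0.63, -0.38, -0.04], [0, 0, 0.07]],
    [[0.63, -0.38, -0.04], [0, 0, 0.07]],
    [[0.63, -0.38, -0.04], [0, 0, 0.07]],
    [[0.63, -0.38, -0.04], [0, 0, 0.07]],
    [[0.63, -0.38, -0.04], [0, 0, 0.07]],
    [[0.63, -0.38, -0.04], [0, 0, 0.07]]
  ],
  "gripper": 0,
  "grip_force": 30
}}

```text
clock: 2.35
tool_pos: [0.4085, -0.3487, 0.2646]
orientation: [3.141, 0.0, 0.165]
wrist_force: [0.6, -0.3, 0.2]
gripper_width: 0.0149
```

```bash
cat >> h.py <<'E'
A=np.radians(9.4); RB=np.array([[np.cos(A),-np.sin(A)],[np.sin(A),np.cos(A)]]); O=np.array([.5685,-.1047])
from scipy.spatial.transform import Rotation as Ro
def go(bx,by,tipz):
    "shares to put the fingertip at balance (bx,by), height tipz"
    s=bot.observe(); R=Ro.from_euler("xyz",s["orientation"]).as_matrix()
    g=np.r_[O+RB@[bx,by],tipz+.022]; d=g-s["tool_pos"]
    n=Ro.from_euler("xyz",[np.pi,0,A]).as_matrix()
    print("shift",(R.T@d/.5).round(4),"turn",(Ro.from_matrix(R.T@n).as_rotvec()/np.radians(60)).round(4))
def st():
    s=bot.observe(); b=RB.T@(s["tool_pos"][:2]-O)
    print("t",s["clock"],"tip bal",b.round(4),round(s["tool_pos"][2]-.022,4),"rpy",s["orientation"].round(4),"F",s["wrist_force"].round(1),"w",round(s["gripper_width"],4))
E
python3 - <<'E'
from h import *
st(); go(.105,0,.235)
p=viewer.capture("side"); 
H,W=p["z_map"].shape
v,u=np.mgrid[:H,:W]; d=np.stack([(u-p["cx"])/f(p),(v-p["cy"])/f(p),np.ones((H,W))],-1)*p["z_map"][...,None]
X=(d-np.array(p["t"]))@np.array(p["R"]); B=(X[...,:2]-O)@RB
m=(B[...,1]>.113)&(B[...,1]<.15)&(X[...,2]>.10)&(X[...,2]<.175)&(B[...,0]>-.05)&(B[...,0]<.15)
print("door tab",m.sum(),np.percentile(B[m],[2,50,98],axis=0),np.percentile(X[m][:,2],[2,50,98]))
m=(X[...,2]>.18)&(X[...,2]<.21)&(abs(B[...,1])<.05)&(B[...,0]>-.05)&(B[...,0]<.15)
print("top tab",m.sum(),np.percentile(B[m],[2,50,98],axis=0))
E
```

```text
t 2.35 tip bal [-0.1977 -0.2146] 0.2426 rpy [3.1412e+00 5.0000e-04 1.6540e-01] F [ 0.6 -0.3  0.2] w 0.0149
shift [ 0.6061 -0.4283  0.0147] turn [0.0004 0.0005 0.0012]
door tab 37 [[0.06449917 0.11478712]
 [0.07055048 0.12946981]
 [0.07313974 0.14282572]] [0.12167757 0.1565387  0.16323095]
top tab 81 [[ 0.07793494 -0.036934  ]
 [ 0.0833881  -0.00543915]
 [ 0.08646223  0.02957801]]
```

Call:
{"fn": "send_rows", "kwargs": {
  "commands": [
    [[0.612, -0.43, 0.01], [0, 0, 0]],
    [[0.612, -0.43, 0.01], [0, 0, 0]],
    [[0.612, -0.43, 0.01], [0, 0, 0]],
    [[0.612, -0.43, 0.01], [0, 0, 0]],
    [[0.612, -0.43, 0.01], [0, 0, 0]],
    [[0.612, -0.43, 0.01], [0, 0, 0]],
    [[0.612, -0.43, 0.01], [0, 0, 0]],
    [[0.612, -0.43, 0.01], [0, 0, 0]],
    [[0.612, -0.43, 0.01], [0, 0, 0]],
    [[0.612, -0.43, 0.01], [0, 0, 0]],
    [[0.612, -0.43, 0.01], [0, 0, 0]],
    [[0.612, -0.43, 0.01], [0, 0, 0]]
  ]
}}

```text
clock: 3.4
tool_pos: [0.6747, -0.088, 0.2588]
orientation: [3.141, 0.002, 0.163]
wrist_force: [-0.0, 0.7, -0.1]
gripper_width: 0.0006
```

Run:
```python
from h import *
st(); go(.108,0,.181)
p=viewer.capture("side"); save(p,"side3.png",(190,130,390,280),4)
```

```text
t 3.4 tip bal [ 0.1075 -0.0009] 0.2368 rpy [3.1414e+00 1.6000e-03 1.6310e-01] F [-0.   0.7 -0.1] w 0.0006
shift [ 0.0012 -0.0018  0.1116] turn [ 0.0002  0.0015 -0.0009]
```

View pics/side3.png

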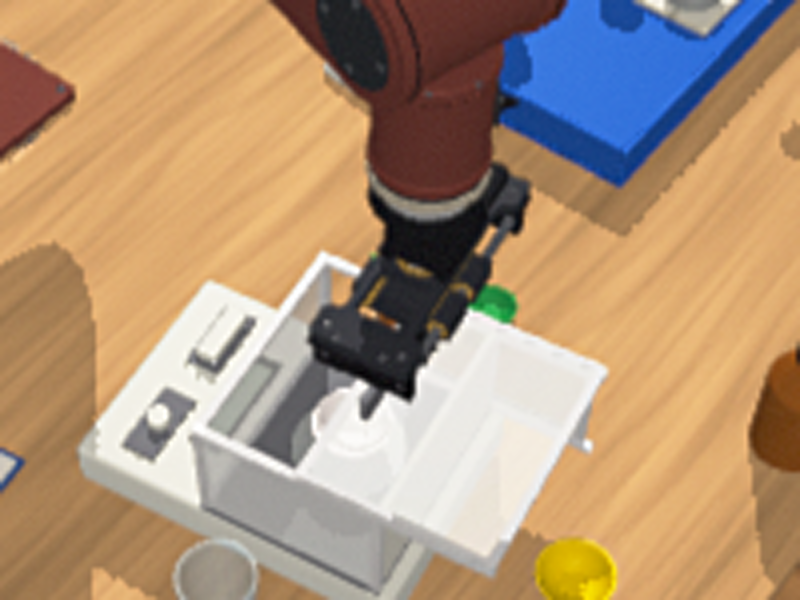

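The gripper hangs over the panel just behind the top tab, which shows at about (370,400) in the crop. I'm going down behind it.

Call:
{"fn": "send_rows", "kwargs": {
  "commands": [
    [[0.001, -0.002, 0.04], [0, 0, 0]],
    [[0.001, -0.002, 0.07], [0, 0, 0]],
    [[0.001, -0.002, 0.09], [0, 0, 0]],
    [[0.001, -0.002, 0.105], [0, 0, 0]],
    [[0.001, -0.002, 0.11], [0, 0, 0]],
    [[0.001, -0.002, 0.11], [0, 0, 0]],
    [[0.001, -0.002, 0.11], [0, 0, 0]]
  ]
}}

```text
clock: 4.03
tool_pos: [0.6758, -0.0858, 0.2054]
orientation: [3.141, -0.001, 0.164]
wrist_force: [-1.4, 0.4, 0.6]
gripper_width: 0.0007
```

```bash
python3 -c "
from h import *
st(); go(.005,0,.181)"
```

```text
t 4.0333 tip bal [0.109  0.0011] 0.1834 rpy [ 3.1411e+00 -1.1000e-03  1.6400e-01] F [-1.4  0.4  0.6] w 0.0007
shift [-0.208   0.0023  0.0047] turn [ 0.0004 -0.001  -0.0001]
```

Call:
{"fn": "send_rows", "kwargs": {
  "commands": [
    [[-0.01, 0, 0.004], [0, 0, 0]],
    [[-0.025, 0, 0.004], [0, 0, 0]],
    [[-0.04, 0, 0.004], [0, 0, 0]],
    [[-0.06, 0, 0.004], [0, 0, 0]],
    [[-0.08, 0, 0.004], [0, 0, 0]],
    [[-0.1, 0, 0.004], [0, 0, 0]],
    [[-0.12, 0, 0.004], [0, 0, 0]],
    [[-0.14, 0, 0.004], [0, 0, 0]],
    [[-0.16, 0, 0.004], [0, 0, 0]],
    [[-0.175, 0, 0.004], [0, 0, 0]],
    [[-0.185, 0, 0.004], [0, 0, 0]],
    [[-0.19, 0, 0.004], [0, 0, 0]]
  ]
}}

```text
clock: 5.03
tool_pos: [0.5814, -0.1009, 0.2031]
orientation: [3.141, -0.001, 0.164]
wrist_force: [2.4, -0.4, -0.2]
gripper_width: 0.0008
```

Call:
{"fn": "send_rows", "kwargs": {
  "commands": [
    [[-0.004, 0, 0], [0, 0, 0]],
    [[-0.008, 0, 0], [0, 0, 0]],
    [[-0.012, 0, 0], [0, 0, 0]],
    [[-0.014, 0, 0], [0, 0, 0]],
    [[-0.016, 0, 0], [0, 0, 0]],
    [[-0.016, 0, 0], [0, 0, 0]]
  ]
}}

```text
clock: 5.53
tool_pos: [0.574, -0.1022, 0.2026]
orientation: [3.142, 0.0, 0.165]
wrist_force: [1.6, -0.0, 1.0]
gripper_width: 0.0001
```

```bash
python3 -c "
from h import *
st()"
```

```text
t 5.5333 tip bal [0.0058 0.0016] 0.1806 rpy [3.1415e+00 1.0000e-04 1.6460e-01] F [ 1.6 -0.   1. ] w 0.0001
```

Contact shows about 2 N of friction and no stop yet, so I push on in small steps until the force rises.

Call:
{"fn": "send_rows", "kwargs": {
  "commands": [
    [[-0.003, 0, 0], [0, 0, 0]],
    [[-0.005, 0, 0], [0, 0, 0]],
    [[-0.005, 0, 0], [0, 0, 0]]
  ]
}}

```text
clock: 5.78
tool_pos: [0.5729, -0.1024, 0.2026]
orientation: [3.141, -0.004, 0.164]
wrist_force: [7.2, 0.7, -2.4]
gripper_width: 0.0004
```

Call:
{"fn": "send_rows", "kwargs": {
  "commands": [
    [[-0.003, 0, 0], [0, 0, 0]],
    [[-0.005, 0, 0], [0, 0, 0]],
    [[-0.005, 0, 0], [0, 0, 0]]
  ]
}}

```text
clock: 6.03
tool_pos: [0.5727, -0.1024, 0.2028]
orientation: [3.141, -0.009, 0.165]
wrist_force: [17.6, 2.1, -8.6]
gripper_width: 0.0005
```

The force rose to 17 N with no further motion, at the expected spot, so the top panel is on its stop. I back off, lift and go to the door.

Call:
{"fn": "send_rows", "kwargs": {
  "commands": [
    [[0.02, 0, 0], [0, 0, 0]],
    [[0.035, 0, 0], [0, 0, 0]],
    [[0.035, 0, -0.06], [0, 0, 0]],
    [[0.035, 0, -0.11], [0, 0, 0]],
    [[0.035, 0, -0.11], [0, 0, 0]],
    [[0.035, 0, -0.11], [0, 0, 0]]
  ]
}}

```text
clock: 6.53
tool_pos: [0.5871, -0.1004, 0.2592]
orientation: [3.14, -0.002, 0.165]
wrist_force: [-0.6, 0.6, -0.6]
gripper_width: 0.0004
```

```bash
python3 -c "
from h import *
st(); go(.098,.131,.235)"
```

```text
t 6.5333 tip bal [0.0191 0.0012] 0.2372 rpy [ 3.1401e+00 -1.8000e-03  1.6460e-01] F [-0.6  0.6 -0.6] w 0.0004
shift [ 0.158  -0.2596  0.0043] turn [ 0.0014 -0.0017  0.0005]
```

Call:
{"fn": "send_rows", "kwargs": {
  "commands": [
    [[0.158, -0.26, 0], [0, 0, 0]],
    [[0.158, -0.26, 0], [0, 0, 0]],
    [[0.158, -0.26, 0], [0, 0, 0]],
    [[0.158, -0.26, 0], [0, 0, 0]],
    [[0.158, -0.26, 0], [0, 0, 0]],
    [[0.158, -0.26, 0], [0, 0, 0]],
    [[0.158, -0.26, 0], [0, 0, 0]]
  ]
}}

```text
clock: 7.12
tool_pos: [0.6421, 0.0407, 0.2559]
orientation: [3.141, 0.003, 0.165]
wrist_force: [0.0, 0.3, 0.2]
gripper_width: 0.0006
```

Run:
```python
from h import *
st(); go(.098,.131,.145)
p=viewer.capture("side"); save(p,"side4.png",(190,110,390,260),4)
q=viewer.capture("top")
for n in(p,q): print([(r["xy"],round(r["confidence"],2),w(n,r["xy"]).round(3)) for r in look_for(n,"top_tab")[:2]])
```

```text
t 7.1167 tip bal [0.0963 0.1314] 0.2339 rpy [3.1415 0.0032 0.1649] F [0.  0.3 0.2] w 0.0006
shift [0.0039 0.0008 0.1778] turn [0.0001 0.003  0.0008]
[([272.0, 223.8], 0.98, array([ 0.61 , -0.111,  0.171]))]
[([303.3, 196.4], 0.97, array([ 0.603, -0.099,  0.171]))]
```

View pics/side4.png

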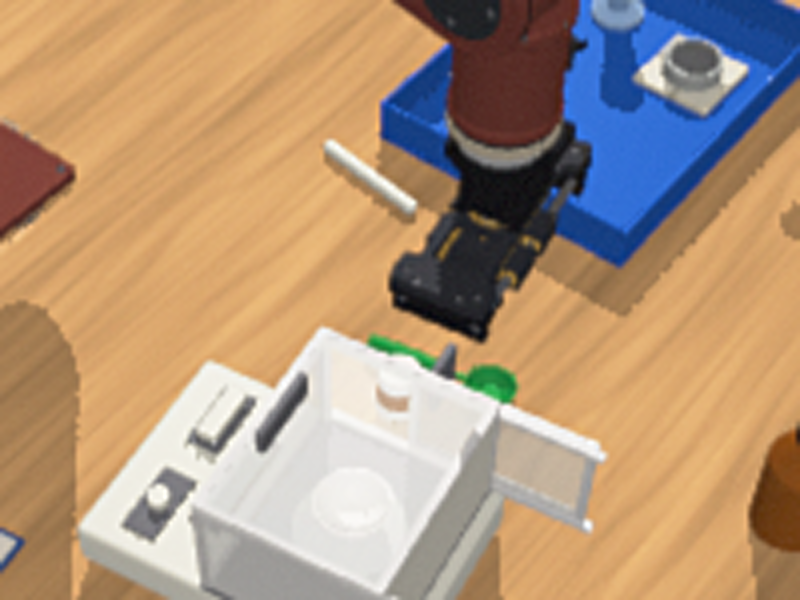

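Run:
```python
from h import *
p=viewer.capture("side"); s=bot.observe()
for dz in(-.022,.0,.048,.1): print(dz,(pix(p,s["tool_pos"]+[0,0,dz])-[190,110])*4)
print("tab",[(pix(p,np.r_[O+RB@[x,.127],.162])-[190,110])*4 for x in (.06,.068,.076)], "finger end at z .145",(pix(p,np.r_[O+RB@[.098,.131],.145])-[190,110])*4)
t=p["z_map"]; u,v=pix(p,s["tool_pos"]-[0,0,.018]); print(t[int(v)-3:int(v)+4,int(u)-3:int(u)+4].round(3),(np.array(p["R"])@s["tool_pos"]+p["t"])[2])
```

```text
-0.022 [482.31685086 304.14336149]
0.0 [484.15148725 285.28580467]
0.048 [488.33671124 242.2674173 ]
0.1 [493.17615916 192.52450126]
tab [array([434.13514349, 349.46573661]), array([442.87380508, 353.14882173]), array([451.6439994 , 356.84519696])] finger end at z .145 [476.8344518  376.71885694]
[[1.132 1.133 1.134 1.128 1.133 1.132 1.132]
 [1.13  1.132 1.131 1.129 1.128 1.131 1.13 ]
 [1.128 1.13  1.126 1.129 1.131 1.13  1.133]
 [1.124 1.125 1.127 1.128 1.125 1.132 1.135]
 [1.126 1.124 1.123 1.124 1.125 1.133 1.157]
 [1.13  1.125 1.12  1.125 1.13  1.134 1.253]
 [1.125 1.126 1.125 1.123 1.131 1.144 1.259]] 1.2533898028736064
```

The top tab has moved to the front, so the panel is shut. The door tab is at crop (447,360), as computed. I'm going down behind it.

Call:
{"fn": "send_rows", "kwargs": {
  "commands": [
    [[0.006, 0, 0.05], [0, 0, 0]],
    [[0.006, 0, 0.09], [0, 0, 0]],
    [[0.006, 0, 0.12], [0, 0, 0]],
    [[0.006, 0, 0.14], [0, 0, 0]],
    [[0.006, 0, 0.15], [0, 0, 0]],
    [[0.006, 0, 0.16], [0, 0, 0]],
    [[0.006, 0, 0.17], [0, 0, 0]],
    [[0.006, 0, 0.17], [0, 0, 0]]
  ]
}}

```text
clock: 8.03
tool_pos: [0.6459, 0.0414, 0.1722]
orientation: [-3.142, 0.0, 0.164]
wrist_force: [0.1, 0.7, -0.8]
gripper_width: 0.0003
```

```bash
python3 -c "
from h import *
st(); go(0,.131,.146)"
```

```text
t 8.0333 tip bal [0.1002 0.1315] 0.1502 rpy [-3.1416e+00  2.0000e-04  1.6430e-01] F [ 0.1  0.7 -0.8] w 0.0003
shift [-0.2004  0.001   0.0085] turn [-0.      0.0002  0.0002]
```

Call:
{"fn": "send_rows", "kwargs": {
  "commands": [
    [[-0.01, 0, 0.008], [0, 0, 0]],
    [[-0.025, 0, 0.008], [0, 0, 0]],
    [[-0.04, 0, 0.008], [0, 0, 0]],
    [[-0.055, 0, 0.008], [0, 0, 0]],
    [[-0.075, 0, 0.008], [0, 0, 0]],
    [[-0.095, 0, 0.008], [0, 0, 0]],
    [[-0.115, 0, 0.008], [0, 0, 0]],
    [[-0.135, 0, 0.008], [0, 0, 0]],
    [[-0.155, 0, 0.008], [0, 0, 0]],
    [[-0.17, 0, 0.008], [0, 0, 0]],
    [[-0.18, 0, 0.008], [0, 0, 0]],
    [[-0.185, 0, 0.008], [0, 0, 0]]
  ]
}}

```text
clock: 9.03
tool_pos: [0.5542, 0.0264, 0.169]
orientation: [3.141, -0.001, 0.164]
wrist_force: [1.3, 0.7, -1.7]
gripper_width: 0.0006
```

Call:
{"fn": "send_rows", "kwargs": {
  "commands": [
    [[-0.004, 0, 0], [0, 0, 0]],
    [[-0.007, 0, 0], [0, 0, 0]],
    [[-0.01, 0, 0], [0, 0, 0]],
    [[-0.012, 0, 0], [0, 0, 0]],
    [[-0.012, 0, 0], [0, 0, 0]]
  ]
}}

```text
clock: 9.45
tool_pos: [0.5489, 0.0254, 0.1687]
orientation: [3.141, -0.0, 0.165]
wrist_force: [1.6, 0.1, 0.3]
gripper_width: 0.0003
```

```bash
python3 -c "
from h import *
st()"
```

```text
t 9.45 tip bal [0.0019 0.1316] 0.1467 rpy [ 3.1414e+00 -3.0000e-04  1.6450e-01] F [1.6 0.1 0.3] w 0.0003
```

Call:
{"fn": "send_rows", "kwargs": {
  "commands": [
    [[-0.003, 0, 0], [0, 0, 0]],
    [[-0.005, 0, 0], [0, 0, 0]],
    [[-0.005, 0, 0], [0, 0, 0]]
  ]
}}

```text
clock: 9.7
tool_pos: [0.5468, 0.025, 0.1687]
orientation: [3.141, -0.002, 0.164]
wrist_force: [4.3, 1.3, -0.8]
gripper_width: 0.0004
```

Call:
{"fn": "send_rows", "kwargs": {
  "commands": [
    [[-0.003, 0, 0], [0, 0, 0]],
    [[-0.005, 0, 0], [0, 0, 0]],
    [[-0.005, 0, 0], [0, 0, 0]]
  ]
}}

```text
clock: 9.95
tool_pos: [0.5466, 0.025, 0.1689]
orientation: [3.141, -0.007, 0.164]
wrist_force: [14.8, 2.7, -7.1]
gripper_width: 0.0004
```

The door is on its stop: 15 N, no motion, at the expected spot. I back off, lift and go over the tare key.

Call:
{"fn": "send_rows", "kwargs": {
  "commands": [
    [[0.02, 0, 0], [0, 0, 0]],
    [[0.035, 0, 0], [0, 0, 0]],
    [[0.035, 0, -0.07], [0, 0, 0]],
    [[0.035, 0, -0.14], [0, 0, 0]],
    [[0.035, 0, -0.18], [0, 0, 0]],
    [[0.035, 0, -0.18], [0, 0, 0]],
    [[0.035, 0, -0.18], [0, 0, 0]]
  ]
}}

```text
clock: 10.53
tool_pos: [0.5615, 0.0273, 0.2596]
orientation: [3.141, -0.001, 0.165]
wrist_force: [-0.8, -0.4, -0.6]
gripper_width: 0.0003
```

```bash
python3 -c "
from h import *
st(); print(RB.T@(np.array([.4578,-.0725])-O)); go(-.104,.05,.235)"
```

```text
t 10.5333 tip bal [0.0147 0.1314] 0.2376 rpy [ 3.1409e+00 -1.3000e-03  1.6450e-01] F [-0.8 -0.4 -0.6] w 0.0003
[-0.10395444  0.04984781]
shift [-0.2374  0.1627  0.0051] turn [ 0.0007 -0.0013  0.0005]
```

Call:
{"fn": "send_rows", "kwargs": {
  "commands": [
    [[-0.237, 0.163, 0], [0, 0, 0]],
    [[-0.237, 0.163, 0], [0, 0, 0]],
    [[-0.237, 0.163, 0], [0, 0, 0]],
    [[-0.237, 0.163, 0], [0, 0, 0]],
    [[-0.237, 0.163, 0], [0, 0, 0]],
    [[-0.237, 0.163, 0], [0, 0, 0]],
    [[-0.237, 0.163, 0], [0, 0, 0]],
    [[-0.237, 0.163, 0], [0, 0, 0]]
  ]
}}

```text
clock: 11.2
tool_pos: [0.4577, -0.0717, 0.2577]
orientation: [-3.141, 0.001, 0.165]
wrist_force: [0.6, 0.6, 0.1]
gripper_width: 0.0002
```

Run:
```python
from h import *
st(); go(-.104,.05,.08)
p=viewer.capture("side"); save(p,"side5.png",(190,110,390,260),4)
for n in ("top_tab","door_tab","tare_top","power_top"): print(n,[(r["xy"],round(r["confidence"],2)) for r in look_for(p,n)[:2]])
for n,b,z in(("top_tab",(-.01,0),.198),("door_tab",(-.015,.127),.162),("tare",(-.104,.05),.069)): print(n,pix(p,np.r_[O+RB@b,z]))
```

```text
t 11.2 tip bal [-0.1039  0.0507] 0.2357 rpy [-3.1407e+00  1.2000e-03  1.6530e-01] F [0.6 0.6 0.1] w 0.0002
shift [3.000e-04 1.700e-03 3.115e-01] turn [-0.0009  0.0012  0.0012]
top_tab []
door_tab [([301.5, 202.0], 0.46)]
tare_top []
power_top []
top_tab [259.94255271 209.35361191]
door_tab [278.42821927 188.89253772]
tare [245.15407247 211.66409332]
```

View pics/side5.png

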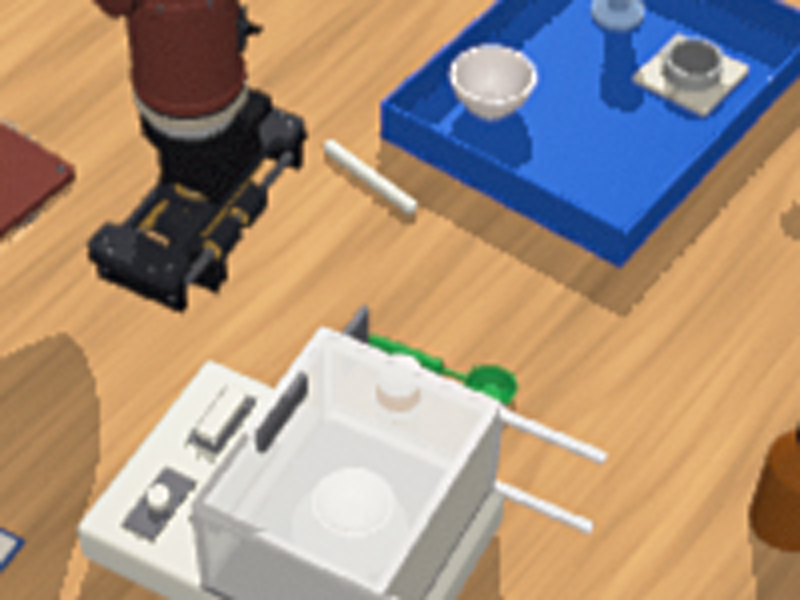

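Both panels look shut: the door tab is at crop (357,323), where a shut door puts it within 1 px, and the top tab at (280,410). The dish is in place and the bar-shaped tare key is at (222,420). I'm going down above it.

Call:
{"fn": "send_rows", "kwargs": {
  "commands": [
    [[0, 0.002, 0.06], [0, 0, 0]],
    [[0, 0.002, 0.12], [0, 0, 0]],
    [[0, 0.002, 0.18], [0, 0, 0]],
    [[0, 0.002, 0.23], [0, 0, 0]],
    [[0, 0.002, 0.27], [0, 0, 0]],
    [[0, 0.002, 0.295], [0, 0, 0]],
    [[0, 0.002, 0.305], [0, 0, 0]],
    [[0, 0.002, 0.305], [0, 0, 0]],
    [[0, 0.002, 0.305], [0, 0, 0]]
  ]
}}

```text
clock: 12.2
tool_pos: [0.4582, -0.0733, 0.1065]
orientation: [3.141, -0.0, 0.165]
wrist_force: [0.8, -0.6, -0.8]
gripper_width: 0.0003
```

```bash
python3 -c "
from h import *
st(); go(-.104,.05,.069)"
```

```text
t 12.2 tip bal [-0.1037  0.049 ] 0.0845 rpy [ 3.1414e+00 -4.0000e-04  1.6480e-01] F [ 0.8 -0.6 -0.8] w 0.0003
shift [-0.0006 -0.002   0.0311] turn [ 0.0002 -0.0004  0.0007]
```

Next I go to just above full press (tip about 0.066), then on in small steps.

Call:
{"fn": "send_rows", "kwargs": {
  "commands": [
    [[0, -0.001, 0.012], [0, 0, 0]],
    [[0, -0.001, 0.022], [0, 0, 0]],
    [[0, -0.001, 0.03], [0, 0, 0]],
    [[0, -0.001, 0.035], [0, 0, 0]],
    [[0, -0.001, 0.037], [0, 0, 0]],
    [[0, -0.001, 0.037], [0, 0, 0]]
  ]
}}

```text
clock: 12.7
tool_pos: [0.458, -0.0729, 0.0878]
orientation: [3.141, -0.001, 0.164]
wrist_force: [1.0, 0.3, 3.9]
gripper_width: 0.0002
```

Call:
{"fn": "send_rows", "kwargs": {
  "commands": [
    [[0, 0, 0.002], [0, 0, 0]],
    [[0, 0, 0.004], [0, 0, 0]],
    [[0, 0, 0.004], [0, 0, 0]]
  ]
}}

```text
clock: 12.95
tool_pos: [0.458, -0.0729, 0.0863]
orientation: [3.141, -0.001, 0.165]
wrist_force: [-1.4, 1.2, 8.0]
gripper_width: 0.0006
```

Call:
{"fn": "send_rows", "kwargs": {
  "commands": [
    [[0, 0, 0.002], [0, 0, 0]],
    [[0, 0, 0.003], [0, 0, 0]],
    [[0, 0, 0.003], [0, 0, 0]]
  ]
}}

```text
clock: 13.2
tool_pos: [0.4581, -0.0729, 0.0861]
orientation: [3.141, -0.0, 0.165]
wrist_force: [-7.0, 2.9, 19.6]
gripper_width: 0.0003
```

Call:
{"fn": "send_rows", "kwargs": {
  "commands": [
    [[0, 0, 0.002], [0, 0, 0]],
    [[0, 0, 0.002], [0, 0, 0]],
    [[0, 0, 0.002], [0, 0, 0]]
  ]
}}

```text
clock: 13.45
tool_pos: [0.4582, -0.0729, 0.086]
orientation: [3.141, -0.0, 0.165]
wrist_force: [-11.1, 3.0, 28.2]
gripper_width: 0.0006
```

The key is fully down: its travel has ended and the force is rising steeply. Releasing straight up.

Call:
{"fn": "send_rows", "kwargs": {
  "commands": [
    [[0, 0, -0.01], [0, 0, 0]],
    [[0, 0, -0.03], [0, 0, 0]],
    [[0, 0, -0.08], [0, 0, 0]],
    [[0, 0, -0.15], [0, 0, 0]],
    [[0, 0, -0.22], [0, 0, 0]],
    [[0, 0, -0.29], [0, 0, 0]],
    [[0, 0, -0.34], [0, 0, 0]],
    [[0, 0, -0.34], [0, 0, 0]],
    [[0, 0, -0.34], [0, 0, 0]]
  ]
}}

```text
clock: 14.2
tool_pos: [0.4584, -0.0731, 0.2547]
orientation: [3.14, -0.003, 0.164]
wrist_force: [-1.0, -0.2, -0.6]
gripper_width: 0.0003
```

Call:
{"fn": "send_rows", "kwargs": {
  "commands": [
    [[-0.04, 0.4, -0.1], [0, 0, 0]],
    [[-0.04, 0.4, -0.1], [0, 0, 0]],
    [[-0.04, 0.4, -0.1], [0, 0, 0]],
    [[-0.04, 0.4, -0.1], [0, 0, 0]],
    [[-0.04, 0.4, -0.1], [0, 0, 0]],
    [[-0.04, 0.4, -0.1], [0, 0, 0]],
    [[-0.04, 0.4, -0.1], [0, 0, 0]],
    [[-0.04, 0.4, -0.1], [0, 0, 0]]
  ]
}}

```text
clock: 14.87
tool_pos: [0.4697, -0.2725, 0.3007]
orientation: [-3.138, 0.003, 0.164]
wrist_force: [0.1, 0.9, 0.2]
gripper_width: 0.0005
```

Run:
```python
from h import *
st()
p=viewer.capture("top"); save(p,"top6.png",(200,110,380,290),3.3)
H,W=p["z_map"].shape
v,u=np.mgrid[:H,:W]; d=np.stack([(u-p["cx"])/f(p),(v-p["cy"])/f(p),np.ones((H,W))],-1)*p["z_map"][...,None]
X=(d-np.array(p["t"]))@np.array(p["R"]); B=(X[...,:2]-O)@RB
def m(n,x0,x1,y0,y1,z0,z1):
    k=(B[...,0]>x0)&(B[...,0]<x1)&(B[...,1]>y0)&(B[...,1]<y1)&(X[...,2]>z0)&(X[...,2]<z1); print(n,k.sum(),B[k].mean(0).round(4),np.median(X[k][:,2]).round(4))
m("toptab",-.05,.12,-.05,.05,.185,.21); m("doortab",-.05,.12,.113,.15,.13,.175)
m("tare",-.112,-.096,.03,.07,.05,.08); m("power",-.112,-.096,-.058,-.042,.05,.08); m("jar",-.03,.04,.14,.21,.045,.065)
```

```text
t 14.8667 tip bal [-0.1248 -0.1495] 0.2787 rpy [-3.1381e+00  2.6000e-03  1.6380e-01] F [0.1 0.9 0.2] w 0.0005
toptab 99 [-0.0106 -0.0001] 0.1965
doortab 52 [-0.016   0.1286] 0.1588
tare 88 [-0.1041  0.0501] 0.0686
power 33 [-0.1039 -0.0499] 0.0671
jar 148 [0.0032 0.1746] 0.0539
```

View pics/top6.png

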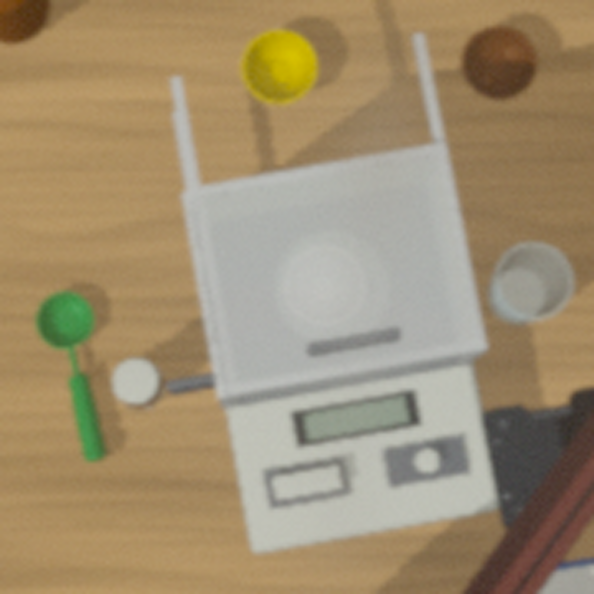

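Both panels are shut, with the top tab at crop (355,342) and the door tab at (190,384). The tare key is up again at (308,483), nothing else has moved, and the arm is clear of everything.

```bash
python3 -c "
from h import *
print(job_done())"
```

```text
the job is handed in; nothing more can be done
None
```

I pushed the top panel shut, then the side door, each by its tab with the closed fingertips. After that I pressed the tare key to the end of its travel, released it, moved the arm clear and handed the job in at about 15 s.

- **Top panel:** it stopped moving while the force rose to about 18 N. The last picture puts its tab at balance x -10.6 mm; shut is -10.
- **Side door:** it stopped the same way at about 15 N. Its tab is at x -16.0 mm; shut is -15. Both differences are within the 2 mm camera calibration.
- **Tare key:** the fingertip stopped at about 64 mm above the bench (69 mm when up, so about 5 mm of travel), and the force then rose to about 28 N. After release the key measured 68.6 mm, so it came back up.
- **On/off key:** I never went near it. It measured 67.1 mm, and 67 mm before I started.
- **Other things:** the dish is in its place. The jar, beaker and scoop look unmoved; of these I measured only the jar.

No check failed. In one mid-task picture the network pointed at the wrong spot for the door tab (confidence 0.46) and did not find the top tab or either key. I used the picture itself and the depth readings there instead.

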